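# Pin the blower to its bench saddle

## Task

Take the red-headed hinge pin out of the wooden rack and push it down through the grey saddle's fork and the yellow blower's lug, until its flange sits flush on top of the fork; then let go. Leave the black-headed pin and the glass tube where they are.

Things in the scene. Friction and masses are not known exactly. Their poses are not given: they have to be found in the camera images.
- red_pin: Hinge pin, 90 g, upright in one of two holes, 80 mm apart, of a wooden rack 85 mm tall. Steel shank 16 mm across, 62 mm long, lowest 12 mm tapering to 6; steel flange 40 mm across, 5 mm thick, lying on the rack; above it a round red grip knob 26 mm across, 35 mm tall. Origin on the axis at the flange's underside; z up through the knob.
- black_pin: Bystander, of the same shape and size as the red pin but with a black knob, in the rack's other hole.
- hinge_hole (a point): Centre of the hole's mouth on the grey fork's flat, clear top (50 mm wide), 125 mm over the table; z up. Hole 24 mm across, mouth chamfered 5 mm, 46 mm deep through fork, lug, fork, lined up, open below. Sprung balls inside grip the shank: a push of about 5 N, felt first with 30 mm to go, to a hard stop, flange on fork. Blower (top 181 mm over table) starts 115 mm off, towards -y.
- glass_tube: Bystander: glass venturi tube, 250 mm long, 40 mm across, lying loose along its y axis in a black cradle; origin at its middle, 50 mm over the table. Fragile.
Not all that is in view belongs to the job. What is shaped like the red_pin but green is not meant.

How it is judged:
By the outcome, as a careful person would: the job done as asked, in the order asked, and still so for the second after the job is handed in, with the robot touching nothing.
It also fails if it takes over 32 s, if anything falls off the work surface, if the arm or the gripper's body presses on something with over 40 N, if the wrist force passes 120 N, or if a joint passes its speed limit or range.

## Robot

A 6-joint arm with a two-finger parallel gripper is mounted at the origin on the work surface. World frame = base frame: x ahead of the robot, y to its left, z up, the work surface at z = 0. Lengths are in m, angles in rad, forces in N, time in s.
With the tool pointing down it reaches from about 0.35 to 0.975 m from the base axis. Payload 7.1 kg.
Tool frame: the origin (TCP) lies midway between the tips of the shut fingers; the grasp point (between the pads) lies 19 mm behind it; z points along the fingers, x is the direction in which the jaws open and shut, and the axes are right-handed (so a half turn about z gives the same grasp; the last joint's range is limited). The gripper opens to 88 mm and grips with 3 to 60 N. Pads are 20 mm wide; open, the fingers measure 115 mm over their backs; the gripper's body (75 mm by 178 mm) begins 61 mm behind the grasp point.
Start: joints at [1.241, 0.423, 1.63, -0, 1.089, -0.019], TCP at [0.191, 0.595, 0.223] pointing down, gripper open.
Joint ranges: [-3, 3], [-0.9, 2.11], [0.09, 2.58], [-1.31, 4.45], [0.11, 2.69], [-2.54, 2.54]. Speed limits (rad/s): [2.39, 2.39, 3.01, 3.14, 3.14, 3.14].

## Interface

Orientations are given as a unit quaternion [w, x, y, z].
In Python, from station import move_pose, movel, movej, command_gripper, wait, inverse_kinematics, read_camera, camera_info, MotionError, job_done, get_time, get_joint_pos, get_qvel, get_effort, get_tcp_pos, get_ee_rot, get_ft_force, get_ft_torque, get_grip_width gives the robot as it stands. Calls block until the motion is done:
- move_pose(position, orientation): joint-space move of the TCP to a pose.
- movel(position, frame=None, v=0.15, until_force=None): straight line of the TCP; frame=None keeps the orientation; v is the mean speed in m/s. With until_force (N) it stops when the force on the tool has changed by that much, and returns True; else False.
- movej(angles): joint-space move.
- command_gripper(opening): opening from 0.0 (shut) to 1.0 (fully open); the grip force is fixed at half the most; returns when the fingers have stopped.
- wait(seconds).
- inverse_kinematics(position, orientation): joint angles nearest the present ones, or None.
- read_camera(name): name is "scene" or "top" or "wrist"; returns the picture (400x640x3 uint8, red, green, blue); there is no depth.
- camera_info(name): a dict with "intrinsics" (3x3 intrinsics, pixels), "T" (4x4, takes a point from camera to world coordinates); the wrist camera has in their place "tool_from_camera" (4x4, takes a point from camera to tool coordinates, whose origin is the TCP and whose axes are the tool frame's). Camera axes: x right, y up, looking along -z (the intrinsics and any distortion apply to the point x, -y, -z); pixel columns grow to the right and rows downward; lengths in m; the calibration is good to about 2 mm. The wrist camera is an equidistant fisheye: a pixel r from the principal point sees the ray r / f radians off the axis. A picture is of the moment at which its call begins: read the wrist's pose just before it. camera_info takes no time and is no camera call.
A pose or a line that the arm cannot do raises MotionError and nothing moves.
- job_done(): hands the job in, once; it reports no verdict.
Readings, each from a call of its own:
- get_time(): time.
- get_joint_pos(): joint angles.
- get_qvel(): joint speeds.
- get_effort(): joint torques, N m.
- get_tcp_pos(): TCP position.
- get_ee_rot(): TCP orientation.
- get_ft_force(): force on the tool from outside, world axes, zero at the start.
- get_ft_torque(): the same for the moment, N m.
- get_grip_width(): opening from 0.0 (shut) to 1.0 (fully open).
Only numpy, scipy, OpenCV 4.12 (cv2) and the standard library are available. Lean on these libraries where they do the work, as an engineer would, in place of code of your own. Each camera call takes 0.05 s, during which the arm holds its last target. There are 200 camera calls.

## Working session

There is one attempt and no reset: what is moved stays moved. The work goes in short steps, each a Python script; the robot and the scene stay as the last script left them, time stands still between calls to the robot, and variables do not carry over. Pictures are saved under pics/ and viewed, about 8 in all and at most 12, crops included, and the job is handed in when it is done.

```bash
mkdir -p pics
cat > h.py <<'E'
import numpy as np, cv2
from station import *
def save(n,im): cv2.imwrite('pics/'+n,cv2.cvtColor(im,cv2.COLOR_RGB2BGR))
def ray(name,u,v,T=None):
    c=camera_info(name);K=np.array(c["intrinsics"])
    a=(u-K[0,2])/K[0,0];b=(v-K[1,2])/K[1,1]
    if name=="wrist":
        r=np.hypot(a,b);s=np.sin(r)/r if r>1e-9 else 1
        d=np.array([a*s,-b*s,-np.cos(r)])
    else:
        d=np.array([a,-b,-1.]);T=np.array(c["T"])
    return T[:3,3],T[:3,:3]@d
def onz(name,u,v,z,T=None):
    o,d=ray(name,u,v,T);return o+d*(z-o[2])/d[2]
def wristT():
    from scipy.spatial.transform import Rotation as R
    q=get_ee_rot();T=np.eye(4);T[:3,:3]=R.from_quat([q[1],q[2],q[3],q[0]]).as_matrix();T[:3,3]=get_tcp_pos()
    return T@np.array(camera_info("wrist")["tool_from_camera"])
E
python3 - <<'E'
from h import *
for n in("scene","top"): save(n+'0.png',read_camera(n)); print(camera_info(n))
print(camera_info("wrist"),get_ee_rot(),get_time())
E
```

```text
{'intrinsics': array([[508.27396883,   0.        , 316.6237413 ],
       [  0.        , 508.27396883, 201.84433897],
       [  0.        ,   0.        ,   1.        ]]), 'T': array([[ 0.63916336, -0.42073966,  0.64377662,  1.29968636],
       [ 0.76906973,  0.34814866, -0.53602636, -0.62123908],
       [ 0.00139758,  0.83771752,  0.546102  ,  0.79373235],
       [ 0.        ,  0.        ,  0.        ,  1.        ]])}
{'intrinsics': array([[514.95620222,   0.        , 324.08641055],
       [  0.        , 514.95620222, 192.62343549],
       [  0.        ,   0.        ,   1.        ]]), 'T': array([[-0.02621548,  0.98899353, -0.14561779,  0.35347366],
       [-0.99937632, -0.02937603, -0.01959637,  0.03111131],
       [-0.02365835,  0.14501324,  0.98914683,  1.07103956],
       [ 0.        ,  0.        ,  0.        ,  1.        ]])}
{'intrinsics': array([[309.70691629,   0.        , 317.01418526],
       [  0.        , 309.70691629, 203.53864209],
       [  0.        ,   0.        ,   1.        ]]), 'tool_from_camera': array([[ 9.99999755e-01, -1.20394748e-04,  6.89282634e-04,
        -8.11901197e-05],
       [ 8.83256854e-05, -9.55486990e-01, -2.95033225e-01,
        -8.23994451e-02],
       [ 6.94121040e-04,  2.95033214e-01, -9.55486745e-01,
        -1.62398013e-01],
       [ 0.00000000e+00,  0.00000000e+00,  0.00000000e+00,
         1.00000000e+00]])} [ 3.92732961e-04  8.08037807e-01  5.89130235e-01 -5.60601885e-04] 0.1
```

View pics/scene0.png

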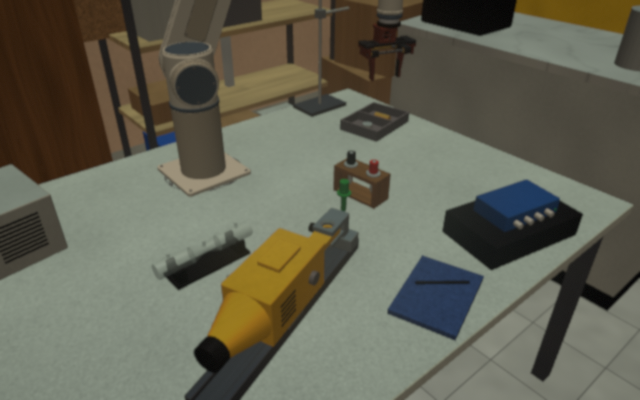

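View pics/top0.png

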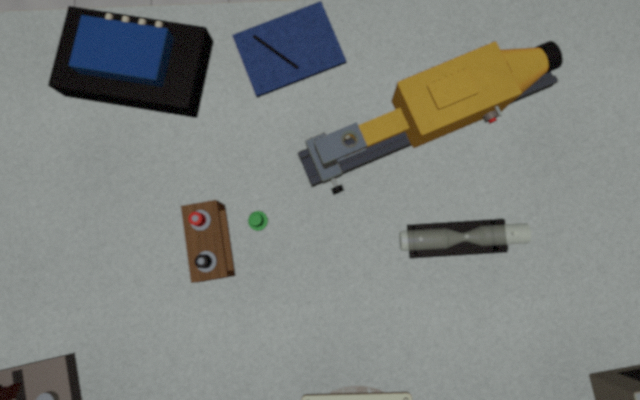

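The top view shows the red knob at about (198,218), black at (204,261), the green decoy at (258,220), the fork's hole at about (349,138) and the tube at (465,237). The scene view agrees. Next I compute positions and look from above the rack with the wrist camera.

```bash
cat >> h.py <<'E'
from scipy.spatial.transform import Rotation as R
def down(yaw): # tool z down, tool x at yaw in world
    q=(R.from_euler('z',yaw)*R.from_euler('x',np.pi)).as_quat(); return [q[3],q[0],q[1],q[2]]
E
python3 - <<'E'
from h import *
r=onz("top",198,218,.12);b=onz("top",204,261,.12);h=onz("top",349,138,.125);g=onz("top",258,220,.1)
print(r,b,np.linalg.norm(r-b),h,g)
a=b-r;yr=np.arctan2(a[1],a[0])
f=onz("top",405,117,.125)-h;print('blower dir',np.degrees(np.arctan2(f[1],f[0])),'rack',np.degrees(yr))
for y in(yr+np.pi/2,yr-np.pi/2):
    for p in (r,h): print(y,inverse_kinematics([p[0],p[1],.25],down(y)))
print(get_joint_pos())
E
```

```text
[0.45265821 0.28626455 0.12      ] [0.37282977 0.27439758 0.12      ] 0.08070566538257953 [5.95348436e-01 1.85550542e-04 1.25000000e-01] [0.44766823 0.17709856 0.1       ]
blower dir -70.78453356759691 rack -171.5445641268421
-1.4232211311170495 [0.5416878  0.25935319 1.80255873 0.         1.07968073 1.96490893]
-1.4232211311170495 [-1.96779579e-02  3.49905832e-01  1.67346285e+00 -4.44089210e-16
  1.11822397e+00  1.40354317e+00]
-4.564813784706843 [ 5.41687800e-01  2.59353191e-01  1.80255873e+00 -4.44089210e-16
  1.07968073e+00 -1.17668372e+00]
-4.564813784706843 [-1.96779579e-02  3.49905832e-01  1.67346285e+00 -4.44089210e-16
  1.11822397e+00 -1.73804948e+00]
[ 1.24100425e+00  4.23769983e-01  1.63058064e+00 -1.18821874e-07
  1.08861100e+00 -1.89600857e-02]
```

Run:
```python
from h import *
move_pose([.453,.286,.24],down(1.7184))
T=wristT();im=read_camera("wrist");save('w1.png',im);np.save('T1.npy',T);print(get_time(),T[:3,3])
```

```text
1.65 [0.37133997 0.27501256 0.40238405]
```

View pics/w1.png

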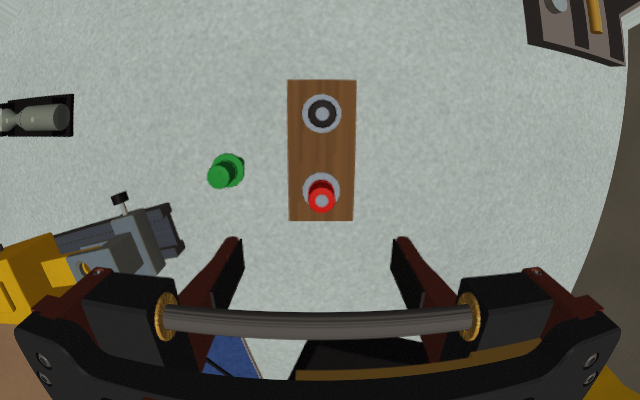

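Red's knob top with its pale centre is at (321,200) and its flange at (321,190). Black is at (322,113) and the green decoy at (225,172), clear of the fingers.

Run:
```python
from h import *
T=np.load('T1.npy');im=cv2.imread('pics/w1.png');hsv=cv2.cvtColor(im,cv2.COLOR_BGR2HSV)
c=im[170:225,295:350].astype(int)
bright=((c[...,2]>190)&(c[...,1]<80)).astype(np.uint8)
k=cv2.findContours(bright,cv2.RETR_EXTERNAL,cv2.CHAIN_APPROX_NONE)[0];k=max(k,key=cv2.contourArea)
print(cv2.fitEllipse(k))
(u,v),_=cv2.minEnclosingCircle(k);u+=295;v+=170;print(u,v,_)
print('top',onz("wrist",u,v,.125,T),onz("wrist",321,200,.125,T),'flange',onz("wrist",321,190,.09,T),'black',onz("wrist",322,113,.125,T))
print('rack edges',[onz("wrist",*p,.085,T) for p in((288,80),(356,80),(289,220),(353,220))])
```

```text
((26.361183166503906, 29.675289154052734), (19.966041564941406, 20.944889068603516), 93.4188232421875)
321.5487804412842 199.28048706054688 11.676189422607422
top [0.45122279 0.29090147 0.125     ] [0.45199077 0.29050047 0.125     ] flange [0.45142189 0.29081618 0.09      ] black [0.37256377 0.27936549 0.125     ]
rack edges [array([0.34386894, 0.24110115, 0.085     ]), array([0.33350412, 0.30878268, 0.085     ]), array([0.49133388, 0.26155471, 0.085     ]), array([0.48102105, 0.33089871, 0.085     ])]
```

Run:
```python
from h import *
p=[.4516,.2905]
movel([*p,.2],v=.15)
print(movel([*p,.0955],v=.12,until_force=10),get_tcp_pos(),get_ft_force())
command_gripper(0.0);print(get_grip_width()*88,get_ft_force(),get_ft_torque())
movel([*p,.26],v=.12);print(get_ft_force(),get_grip_width()*88,get_time())
move_pose([.535,.0,.27],down(1.7184))
T=wristT();save('w2.png',read_camera("wrist"));np.save('T2.npy',T)
save('top2.png',read_camera("top"));print(get_time(),get_tcp_pos())
```

```text
False [0.4521459  0.29080073 0.09619804] [ 0.2981437  -0.10310957  0.45891142]
25.738429194881014 [ 0.28245969  0.27359928 -0.2530955 ] [0.05961484 0.00633935 0.01196653]
[-0.09147192 -0.68664447 -0.70060961] 25.250108239128632 5.5917
6.85 [0.53489437 0.00124342 0.26987459]
```

View pics/w2.png

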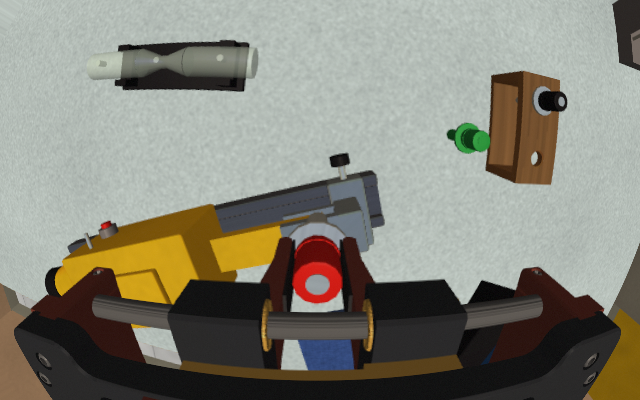

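The pin is held (25 mm width) and the rack hole is empty, but the flange hides the fork hole. I'll look from further ahead.

Run:
```python
from h import *
movel([.68,.0,.29],v=.2)
T=wristT();im=read_camera("wrist");save('w3.png',im);np.save('T3.npy',T);print(get_time(),get_tcp_pos())
t=cv2.imread('pics/top0.png')
crop=cv2.cvtColor(im,cv2.COLOR_RGB2BGR)[80:280,200:440]
a=cv2.resize(crop,(480,400),interpolation=cv2.INTER_CUBIC);b=cv2.resize(t[98:178,309:389],(320,320),interpolation=cv2.INTER_CUBIC)
o=np.zeros((400,800,3),np.uint8);o[:,:480]=a;o[:320,480:]=b;cv2.imwrite('pics/c3.png',o)
```

```text
7.7833 [6.78913218e-01 2.84889904e-04 2.89642026e-01]
```

View pics/c3.png

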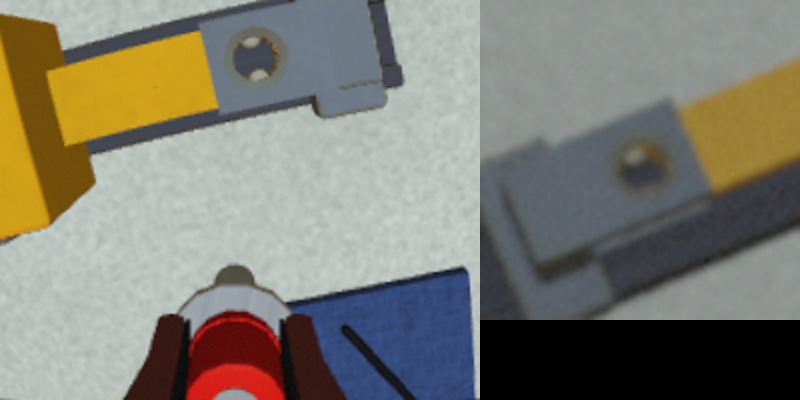

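Run:
```python
from h import *
T=np.load('T3.npy')
print('hole',onz("wrist",328,108.5,.125,T),onz("top",348.9,139.6,.125))
tz=.2896
im=cv2.imread('pics/w3.png').astype(int);m=((im[...,2]>190)&(im[...,1]<80)&(im[...,0]<80)).astype(np.uint8)
k=max(cv2.findContours(m,cv2.RETR_EXTERNAL,cv2.CHAIN_APPROX_NONE)[0],key=cv2.contourArea);(u,v),r=cv2.minEnclosingCircle(k);print(u,v,r,cv2.boundingRect(k))
print('knobtop',onz("wrist",u,v,tz+.029,T)-[.6789,.0003,0],'tip left/right/far edge',onz("wrist",317.5,214,tz-.068,T)-[.6789,.0003,0])
# expected tip of pin on axis at tcp
```

```text
hole [ 0.59314831 -0.00065497  0.125     ] [5.92262276e-01 4.76457882e-04 1.25000000e-01]
316.7234191894531 282.0 23.80764389038086 (293, 262, 48, 41)
knobtop [6.72595266e-06 3.26730219e-04 3.18600000e-01] tip left/right/far edge [-0.00270723  0.00036108  0.2216    ]
```

Run:
```python
from h import *
p=[.5927,-.0002]
movel([*p,.27],v=.15);movel([*p,.21],v=.1);wait(.2);print(get_tcp_pos(),get_ft_force())
c=p+np.array(p)-get_tcp_pos()[:2]
print(movel([*c,.170],v=.06,until_force=6),get_tcp_pos(),get_ft_force(),get_time())
if get_tcp_pos()[2]<.175:
    print(movel([*c,.130],v=.03,until_force=16),get_tcp_pos(),get_ft_force(),get_ft_torque(),get_grip_width()*88,get_time())
save('s4.png',read_camera("scene")[180:300,250:410].repeat(4,0).repeat(4,1))
```

```text
[ 5.93197170e-01 -2.03769953e-04  2.10802409e-01] [-0.83890055  0.54004737 -1.00058577]
False [ 5.92219828e-01 -2.52159406e-04  1.70012426e-01] [-0.00652327  0.56212008 -1.0050567 ] 10.3
True [ 5.92147762e-01 -8.39353029e-05  1.35186024e-01] [-0.45729988  0.26647946  4.31303669] [0.05374999 0.10068045 0.04755382] 25.54129291976379 11.3583
```

View pics/s4.png

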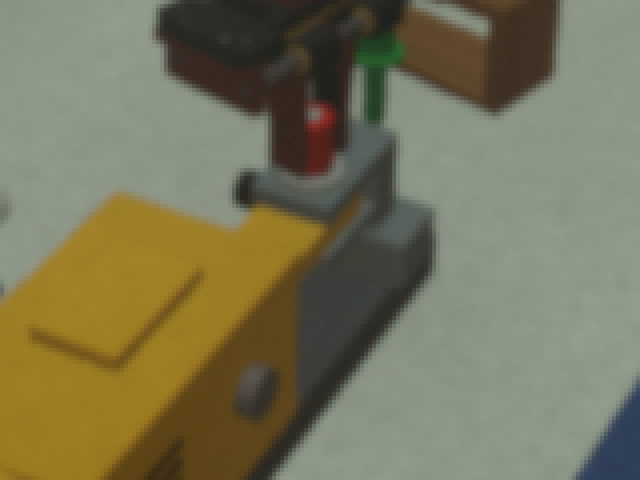

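The stop came at 135.2 mm, against about 135.7 expected, and the flange looks seated on the fork. I'll give one confirming push, then release, retreat and check.

Run:
```python
from h import *
p=get_tcp_pos()
print(movel([p[0],p[1],.129],v=.03,until_force=16),get_tcp_pos(),get_ft_force())
command_gripper(.7);print(get_ft_force(),get_grip_width())
x,y,_=get_tcp_pos()
movel([x,y,.22],v=.12);movel([x+.08,y,.27],v=.2);wait(.2)
T=wristT();w=read_camera("wrist");s=read_camera("scene");np.save('T5.npy',T);save('w5.png',w);print(get_time())
o=np.zeros((600,800,3),np.uint8);o[:300,:480]=cv2.resize(w,(480,300));o[300:,:480]=cv2.resize(s[20:390,40:632],(480,300))
o[:300,480:]=cv2.resize(s[195:255,298:362],(320,300));o[300:,480:]=cv2.resize(w[50:200,240:400],(320,300));save('c5.png',o)
```

```text
True [5.92870892e-01 4.76993449e-06 1.34411915e-01] [ 0.4548972  -0.05048211  2.10852584]
[ 0.63861057 -0.53891769 -0.89453268] 0.7005806274998756
14.1333
```

View pics/c5.png

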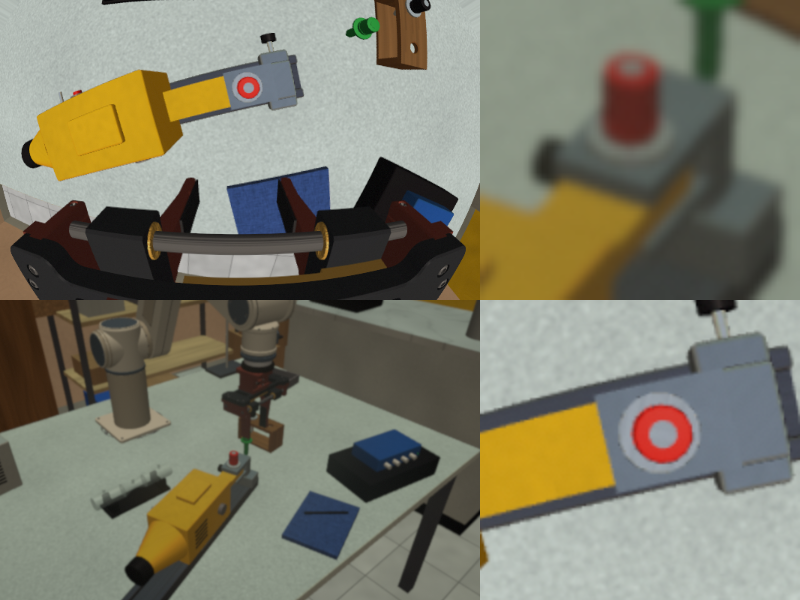

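The pin stands upright with its flange on the fork, and the black pin, tube and decoy are unmoved. There's time for a firm check of seating height: press the knob top with shut fingers, expecting z ≈ 0.165.

Run:
```python
from h import *
command_gripper(0.0)
movel([.5927,0,.21],v=.2);movel([.5927,0,.18],v=.1);wait(.15)
print(movel([.5927,0,.155],v=.03,until_force=14),get_tcp_pos(),get_ft_force())
movel([.5927,0,.25],v=.15);movel([.68,0,.27],v=.2);wait(.2)
T=wristT();w=read_camera("wrist");t=read_camera("top");im=w[...,::-1].astype(int)
m=((im[...,2]>190)&(im[...,1]<80)&(im[...,0]<80)).astype(np.uint8);m[:,:260]=0
k=max(cv2.findContours(m,cv2.RETR_EXTERNAL,cv2.CHAIN_APPROX_NONE)[0],key=cv2.contourArea);(u,v),r=cv2.minEnclosingCircle(k)
print('knob top',onz("wrist",u,v,.165,T),get_time())
t0=cv2.cvtColor(cv2.imread('pics/top0.png'),cv2.COLOR_BGR2RGB)
d=lambda a:np.abs(t[a].astype(int)-t0[a]).mean()
print('diff tube',d(np.s_[210:265,390:540]),'black pin',d(np.s_[248:275,190:220]),'bare table',d(np.s_[290:350,450:550]))
job_done()
```

```text
True [ 5.92703248e-01 -1.97692165e-04  1.65383566e-01] [-3.1437329  -0.15552316  6.52445484]
knob top [0.59279077 0.00073596 0.165     ] 18.575
diff tube 27.067030303030304 black pin 3.194238683127572 bare table 11.82761111111111
the job is handed in; nothing more can be done
```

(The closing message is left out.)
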